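# Make up the heat and density kits

### The job

Make up two practical kits on the cupboard shelf: the copper calorimeter cup and the brass cylinder belong in the red tray, the glass beaker and the aluminium cylinder in the blue tray, each vessel standing upright in its tray's large compartment and each cylinder standing upright in the small one. Set the glass beaker down without letting it drop, and leave the black iron cylinder, the galvanometer and the iron ball on its stand where they are.

Things in the scene. Friction and masses are not known exactly. Their poses are not given: they have to be found in the camera images.
- cup_center (a point): copper calorimeter cup: open straight-sided reddish cup, 60 mm outer diameter, 70 mm high, walls 3 mm, standing upright; the point is its centre, 35 mm above its foot; z is its axis, upright
- beaker_center (a point): clear glass beaker with a white rim line and white graduation strokes: straight-sided, open at the top, 56 mm outer diameter, 80 mm high, walls 3 mm, standing upright; the point is its centre, 40 mm above its foot; z is its axis, upright
- brass_center (a point): brass (yellow) cylinder: a smooth upright solid cylinder 30 mm in diameter and 60 mm high; the point is its centre, 30 mm above its foot; z is its axis, upright
- alu_center (a point): aluminium (light silver-grey) cylinder: a smooth upright solid cylinder 30 mm in diameter and 60 mm high; the point is its centre, 30 mm above its foot; z is its axis, upright
- iron_center (a point): black iron cylinder, spare, to be left alone: a smooth upright solid cylinder 30 mm in diameter and 60 mm high; the point is its centre, 30 mm above its foot; z is its axis, upright
- tray_red: open kit tray with a red floor and white walls, lying fixed to the shelf, 92 mm (its x) by 150 mm (its y), 18 mm high in all. Origin: centre of the underside; z up. Floor 6 mm thick, outer walls and divider 4 mm thick, standing 12 mm above the floor. A divider across y makes two compartments: the large one, 84 x 84 mm inside, is centred at x 0, y -29 mm; the small one, 84 mm (x) by 54 mm (y) inside, is centred at x 0, y +44 mm
- tray_blue: open kit tray with a blue floor and white walls, lying fixed to the shelf, 92 mm (its x) by 150 mm (its y), 18 mm high in all. Origin: centre of the underside; z up. Floor 6 mm thick, outer walls and divider 4 mm thick, standing 12 mm above the floor. A divider across y makes two compartments: the large one, 84 x 84 mm inside, is centred at x 0, y -29 mm; the small one, 84 mm (x) by 54 mm (y) inside, is centred at x 0, y +44 mm
- galvanometer: black bakelite galvanometer, to be left alone: box 85 mm (x) by 100 mm (y) by 50 mm high with a white dial and two 10 mm high brass terminals on top; origin at the centre of its underside
- ball_stand: cast iron ball of 60 mm diameter fixed on a round wooden stand of 68 mm diameter, 78 mm high in all, to be left alone; origin at the centre of its underside
Not all that is in view belongs to the job. What is shaped like the part that bears beaker_center but green, purple or turquoise is not meant.

How it is judged:
By the outcome, as a careful person would: the job done as asked, in the order asked, and still so for the second after the job is handed in, with the robot touching nothing.
It also fails if it takes over 102 s, if anything falls off the work surface, if the arm or the gripper's body presses on something with over 40 N, if the wrist force passes 120 N, or if a joint passes its speed limit or range.

### The arm

A 6-joint arm with a two-finger parallel gripper is mounted at the origin on the work surface. World frame = base frame: x ahead of the robot, y to its left, z up, the work surface at z = 0. Lengths are in mm, angles in rad, forces in N, time in s.
With the tool pointing down it reaches from about 375 to 975 mm from the base axis. Payload 3.8 kg.
Tool frame: the origin (TCP) lies between the finger pads; the fingertips stand 17 mm ahead of it and the grasp point (between the pads) lies 2 mm behind it (bot.finger_overhang is the distance from the TCP to the fingertips, in mm); z points along the fingers, y is the line along which they close (so a half turn about z gives the same grasp; the last joint's range is limited). The gripper opens to 88 mm and grips with 3 to 60 N. Pads are 18 mm wide; open, the fingers measure 123 mm over their backs; the gripper's body (75 mm by 187 mm) begins 45 mm behind the grasp point.
Start: joints at [-1.198, 0.264, 1.604, -0, 1.274, -0.037], TCP at [268.932, -619.107, 255.706] pointing down, gripper open.
Joint ranges: [-2.63, 2.63], [-0.94, 2.18], [0.31, 2.57], [-1.31, 4.45], [0, 2.66], [-2.55, 2.55]. Speed limits (rad/s): [2.57, 2.57, 3.14, 3.14, 3.14, 3.14].

### API

Orientations are given as [roll, pitch, yaw] about the fixed x, y, z axes, in that order (R = Rz(yaw) Ry(pitch) Rx(roll)).
In Python, from rig import bot gives the robot as it stands. The module is installed in compiled form; this text tells all that it offers.
- The arm moves only by the shell command python3 -m creep 'ROWS' [FORCE]. ROWS is a JSON object of lists of equal length, an entry for each row: "claw": the opening in per cent of the stroke, from 0 (shut) to 100 (fully open); "delta_pos": the shift along the tool's x, y, z in m, a list of three; "spin": the turn about the tool's z in degrees. A call has 1 to 10 rows; each row shifts and turns the commanded pose from where the row before left it, along the tool's axes as they then stand; what a row does not reach is not made up. A row lasts 1/12 s, in which the tool goes at most 41.7 mm and 7.16 degrees, less where a joint would pass 70% of its speed; a pose out of reach is approached as far as the arm can. A call with a gripper value outside its range is refused whole. The fingers move at their own pace and stop on an object; FORCE is the grip in N (left out, the last holds). Time passes only in rows, so rows that do not move let the fingers close. It gives the time, the measured TCP pose, the force, the opening and the grip force at its end, in the units of the state.
- bot.state(): the state, without advancing time (a new reading comes with each control period).
- bot.grab_frame(name): name is "scene" or "top" or "wrist"; returns a dict with "image" (400x640x3 uint8, red, green, blue), "intrinsics" (3x3 intrinsics, pixels), "cam_to_world" (4x4, takes a point from camera to world coordinates). Camera axes: x right, y up, looking along -z (the intrinsics and any distortion apply to the point x, -y, -z); pixel columns grow to the right and rows downward; lengths in mm; the calibration is good to about 2 mm. A picture is of the moment at which its call begins. There is no depth.
- bot.sign_off(): hands the job in; it is judged then, once.
Trained networks look in the newest picture that a camera, given by its name, has taken for a name from the list of things; names that differ only in an ending like _2 or _b are one class to them, and where a whole thing is asked for, a point or a joint stands for the part that bears it (a point fixed in the world has none). Each returns a list of dicts, best first, with "conf" (0 to 1); they miss things now and then, are a little off and sometimes report something else, mostly with a low value. They report only what shows in the picture. A call takes as long as a camera call. They do not tell look-alikes from the thing itself.
- bot.recognise(camera, target): "at" ([row, column] in pixels, amid what is visible of it).
- bot.place_of(camera, target): "at" ([row, column] in pixels: a listed point, or the origin of a listed thing).
The state is a dict: "clock": time; "joint_pos": joint angles; "qvel": joint speeds; "tau": joint torques, N m; "eef_pos": TCP position; "eef_rot": TCP orientation; "wrist_force": force on the tool from outside, world axes, zero at the start; "moment": the same for the moment, N m; "gripper_width": finger opening in mm; "grip_force": force on a finger pad.
Only numpy, scipy, OpenCV 4.12 (cv2) and the standard library are available. Lean on these libraries where they do the work, as an engineer would, in place of code of your own. Each camera call takes 0.05 s, during which the arm holds its last target. There are 200 camera calls.

## Working session

There is one attempt and no reset: what is moved stays moved. The work goes in short steps, Python scripts to look and compute and a shell command to move; the robot and the scene stay as the last step left them, time stands still between calls to the robot, and variables do not carry over. Pictures are saved under pics/ and viewed, at most 14 in all, crops included, and the job is handed in when it is done.

```bash
mkdir -p pics; python3 - <<'E'
from rig import bot
import cv2
for n in ("scene","top"):
    f=bot.grab_frame(n); cv2.imwrite(f"pics/{n}0.png",f["image"][:,:,::-1])
    print(n,f["intrinsics"],f["cam_to_world"].round(3) if hasattr(f["cam_to_world"],'round') else f["cam_to_world"], [k for k in f])
    for t in "cup_center beaker_center brass_center alu_center iron_center tray_red tray_blue galvanometer ball_stand".split():
        print(t,[( [round(v) for v in d["at"]],round(d["conf"],2)) for d in bot.place_of(n,t)][:5])
s=bot.state(); print(s)
E
```

```text
scene [[424.43191023   0.         318.49814356]
 [  0.         424.43191023 200.37364565]
 [  0.           0.           1.        ]] [[ 7.14000e-01 -5.65000e-01  4.13000e-01  9.25155e+02]
 [ 7.00000e-01  5.65000e-01 -4.37000e-01 -4.63371e+02]
 [ 1.30000e-02  6.01000e-01  7.99000e-01  8.51157e+02]
 [ 0.00000e+00  0.00000e+00  0.00000e+00  1.00000e+00]] ['image', 'intrinsics', 'cam_to_world']
cup_center [([261, 224], 0.57)]
beaker_center [([155, 285], 0.88), ([156, 342], 0.87), ([136, 310], 0.76), ([118, 345], 0.7), ([160, 388], 0.58)]
brass_center [([188, 314], 0.74)]
alu_center [([224, 264], 0.78)]
iron_center [([134, 372], 0.76)]
tray_red [([206, 408], 0.77)]
tray_blue [([275, 325], 0.87)]
galvanometer [([153, 449], 0.59), ([130, 373], 0.56)]
ball_stand [([357, 222], 0.82)]
top [[492.28847245   0.         315.24509754]
 [  0.         492.28847245 197.43504664]
 [  0.           0.           1.        ]] [[ 5.000000e-02  9.770000e-01 -2.080000e-01  1.735610e+02]
 [-9.990000e-01  4.900000e-02 -1.200000e-02 -2.204400e+01]
 [-1.000000e-03  2.090000e-01  9.780000e-01  1.573405e+03]
 [ 0.0
[... 471 characters left out ...]
ck': 1.0, 'joint_pos': array([-1.19789285e+00,  2.63883001e-01,  1.60400224e+00,  1.33419024e-05,
        1.27372124e+00, -3.69438913e-02]), 'qvel': array([ 6.42282586e-04,  7.52961182e-04,  2.23642076e-04, -1.69571210e-04,
        6.57582702e-04,  8.15256252e-05]), 'tau': array([-1.06376763e-03, -5.02076375e+01, -3.57275426e+01,  7.28992838e-02,
        1.85301580e-02, -6.41354330e-07]), 'eef_pos': array([ 268.93702673, -619.09651227,  255.71597413]), 'eef_rot': array([-3.14157930e+00, -1.32595293e-05,  4.09843463e-01]), 'wrist_force': array([0.18718585, 0.56057755, 0.12606214]), 'moment': array([-0.0059375 , -0.03903887,  0.03806412]), 'grip_force': 0.0, 'gripper_width': 88.10121151763583}
```

View pics/scene0.png

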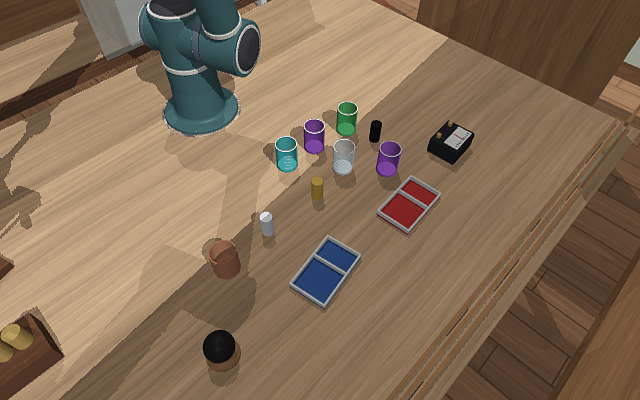

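View pics/top0.png

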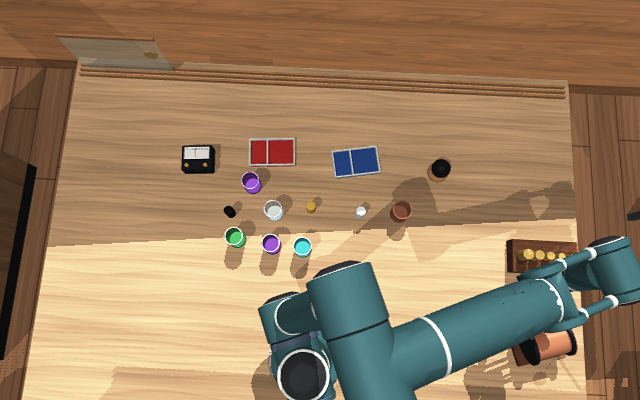

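```bash
cat > h.py <<'E'
from rig import bot
import numpy as np, cv2
def ray(f,at):
    K=np.array(f["intrinsics"]);T=np.array(f["cam_to_world"])
    d=np.linalg.inv(K)@[at[1],at[0],1]; d=T[:3,:3]@[d[0],-d[1],-d[2]]
    return T[:3,3],d
def bp(f,at,z):
    c,d=ray(f,at); return (c+d*(z-c[2])/d[2])[:2]
def blobs(f,lo,hi,amin=40):
    m=cv2.inRange(cv2.cvtColor(f["image"],cv2.COLOR_RGB2HSV),lo,hi)
    n,l,s,c=cv2.connectedComponentsWithStats(m)
    return sorted([(int(s[i,4]),c[i][::-1]) for i in range(1,n) if s[i,4]>amin],key=lambda b:-b[0])
E
python3 - <<'E'
from h import *
fr={n:bot.grab_frame(n) for n in("scene","top")}
Z=dict(cup_center=35,beaker_center=40,brass_center=30,alu_center=30,iron_center=30,tray_red=0,tray_blue=0,galvanometer=0,ball_stand=0)
for n in fr:
    f=fr[n]; print(n)
    for t,z in Z.items():
        print(t,[(bp(f,d["at"],z).round(),round(d["conf"],2)) for d in bot.place_of(n,t)][:6])
    for nm,rng in dict(red=[((0,150,60),(5,255,255)),],blue=[((105,120,40),(125,255,255))]).items():
        for lo,hi in rng: 
            for a,c in blobs(f,lo,hi)[:4]: print(nm,a,c.round(1),bp(f,c,6).round(1))
E
```

```text
scene
cup_center [(array([ 471., -278.]), 0.56)]
beaker_center [(array([341.,  23.]), 0.84), (array([363., 239.]), 0.71), (array([546., 191.]), 0.6), (array([455., 125.]), 0.58)]
brass_center [(array([475.,  -2.]), 0.76), (array([439., 263.]), 0.32)]
alu_center [(array([ 457., -146.]), 0.86)]
iron_center [(array([437., 268.]), 0.8)]
tray_red [(array([659., 145.]), 0.58), (array([422., 150.]), 0.52)]
tray_blue [(array([ 639., -129.]), 0.93), (array([ 620., -399.]), 0.27)]
galvanometer [(array([614., 389.]), 0.71)]
ball_stand [(array([ 618., -407.]), 0.61)]
red 794 [210.1 402.6] [655.2 123.6]
red 417 [192.2 418.9] [650.2 197.6]
blue 1196 [279.7 318.2] [ 639.3 -156.5]
blue 638 [255.1 336.6] [626.1 -83.2]
top
cup_center []
beaker_center [(array([443., 130.]), 0.92), (array([345., 124.]), 0.73), (array([534., 210.]), 0.73), (array([367., 254.]), 0.72)]
brass_center [(array([458.,  23.]), 0.64)]
alu_center [(array([ 464., -143.]), 0.59), (array([ 606., -391.]), 0.26)]
iron_center [(array([451., 272.]), 0.43)]
tray_red [(array([653., 136.]), 0.86)]
tray_blue [(array([ 637., -132.]), 0.71)]
galvanometer [(array([616., 388.]), 0.82)]
ball_stand [(array([ 608., -404.]), 0.56)]
red 537 [151.5 280.5] [657.7 119.7]
red 345 [152. 258.] [652.2 194.3]
blue 557 [160.4 364. ] [ 640.8 -158.2]
blue 352 [163. 342.] [628.1 -86. ]
```

```bash
python3 -m creep '{"claw":[100,100,100,100,100,100,100,100,100,100],"delta_pos":[[0,0,0],[0,0,0],[0,0,0],[0,0,0],[0,0,0],[0,0,0],[0,0,0],[0,0,0],[0,0,0],[0,0,0]],"spin":[-6.65,-6.65,-6.65,-6.65,-6.65,-6.65,-6.65,-6.65,-6.65,-6.65]}'
python3 -m creep '{"claw":[100,100,100,100,100,100,100,100,100,100],"delta_pos":[[0.034,0.02,0],[0.034,0.02,0],[0.034,0.02,0],[0.034,0.02,0],[0.034,0.02,0],[0.034,0.02,0],[0.034,0.02,0],[0.034,0.02,0],[0.034,0.02,0],[0.0,0.0,0]],"spin":[0,0,0,0,0,0,0,0,0,0]}'
cat >> h.py <<'E'
Z=dict(cup_center=35,beaker_center=40,brass_center=30,alu_center=30,iron_center=30,tray_red=0,tray_blue=0)
def wlook(name,things=Z):
    f=bot.grab_frame("wrist"); cv2.imwrite(f"pics/{name}.png",f["image"][:,:,::-1])
    s=bot.state(); print("t",round(s["clock"],2),"tcp",s["eef_pos"].round(1),"rot",s["eef_rot"].round(3),"F",s["wrist_force"].round(1),"grip",round(s["gripper_width"],1),round(s["grip_force"],1))
    for t in things:
        print(t,[([round(v) for v in d["at"]],bp(f,d["at"],Z[t]).round(1),round(d["conf"],2)) for d in bot.place_of("wrist",t)][:4])
    for nm,lo,hi in(("red",(0,150,60),(5,255,255)),("blue",(105,120,40),(125,255,255))):
        for a,c in blobs(f,lo,hi,400)[:3]: print(nm,a,c.round(),bp(f,c,6).round(1))
    return f
E
python3 - <<'E'
from h import *
f=wlook("w1"); print(np.array(f["cam_to_world"]).round(2))
E
```

```text
clock: 2.83
eef_pos: [268.9, -619.1, 255.7]
eef_rot: [-3.142, -0.0, 1.576]
wrist_force: [-0.5, 0.0, 0.4]
gripper_width: 88.0
grip_force: 0.0
clock: 3.67
eef_pos: [451.8, -307.7, 256.0]
eef_rot: [3.14, -0.003, 1.576]
wrist_force: [-0.5, 0.1, 1.2]
gripper_width: 88.4
grip_force: 0.0
t 3.72 tcp [ 450.6 -310.3  256. ] rot [ 3.141 -0.     1.576] F [ 0.2 -1.2  0.1] grip 88.0 0.0
cup_center [([147, 334], array([ 468.1, -271.9]), 0.8)]
beaker_center []
brass_center []
alu_center [([25, 331], array([ 462.9, -145.8]), 0.72)]
iron_center []
tray_red []
tray_blue [([16, 481], array([ 633.4, -129. ]), 0.86)]
blue 5345 [ 42. 487.] [ 640.7 -155.8]
[[ 1.0000e+00 -0.0000e+00 -0.0000e+00  4.4996e+02]
 [ 1.0000e-02  9.6000e-01  2.9000e-01 -2.3350e+02]
 [ 0.0000e+00 -2.9000e-01  9.6000e-01  3.8501e+02]
 [ 0.0000e+00  0.0000e+00  0.0000e+00  1.0000e+00]]
```

View pics/w1.png

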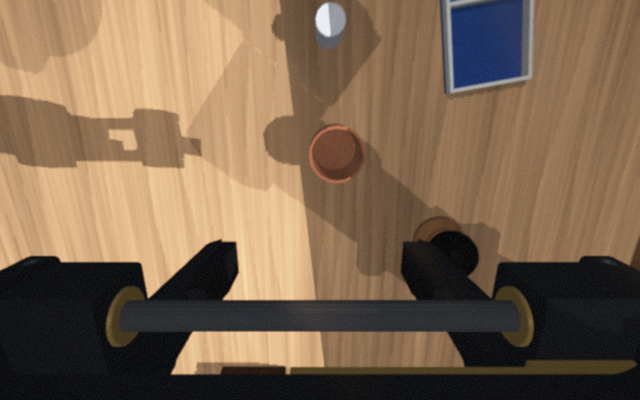

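```bash
python3 -m creep '{"claw":[80,80,80,80,80,80,80,80],"delta_pos":[[0.0275,0.002,0.022],[0.0275,0.002,0.022],[0.0275,0.002,0.022],[0.0275,0.002,0.022],[0.0275,0.002,0.022],[0.0275,0.002,0.022],[0,0,0],[0,0,0]],"spin":[0,0,0,0,0,0,0,0]}' 25
python3 - <<'E'
from h import *
f=wlook("w2")
E
```

```text
clock: 4.73
eef_pos: [459.6, -147.5, 122.1]
eef_rot: [-3.138, -0.001, 1.572]
wrist_force: [-0.1, -0.8, 0.2]
gripper_width: 70.6
grip_force: 0.0
t 4.78 tcp [ 461.  -148.7  123.6] rot [-3.141  0.     1.571] F [ 0.2 -0.2  1.1] grip 69.8 0.0
cup_center [([350, 335], array([ 472.5, -274. ]), 0.57)]
beaker_center []
brass_center []
alu_center [([210, 320], array([ 459. , -145.7]), 0.85)]
iron_center []
tray_red []
tray_blue [([181, 530], array([ 637.9, -129.1]), 0.91)]
blue 7691 [214. 535.] [ 643.5 -156.9]
blue 6361 [128. 537.] [630.2 -85. ]
```

View pics/w2.png

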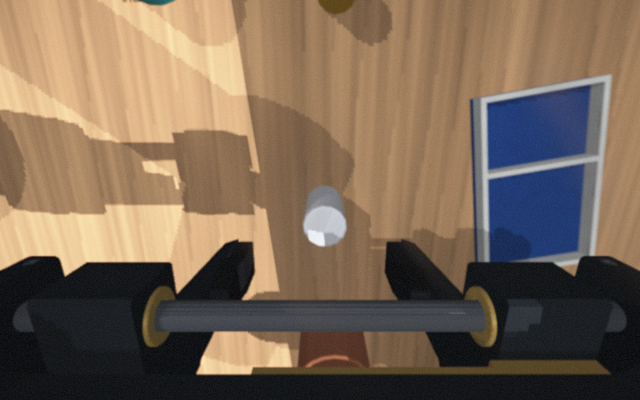

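```bash
python3 -m creep '{"claw":[80,80,80,80,80,15,15,15,15,15],"delta_pos":[[0.003,-0.001,0.02],[0,0,0.02],[0,0,0.02],[0,0,0.02],[0,0,0],[0,0,0],[0,0,0],[0,0,0],[0,0,0],[0,0,0]],"spin":[0,0,0,0,0,0,0,0,0,0]}' 25
python3 -m creep '{"claw":[15,15,15,15,15],"delta_pos":[[0,0,0],[0,0,0],[0,0,-0.02],[0,0,-0.03],[0,0,-0.03]],"spin":[0,0,0,0,0]}' 25
```

```text
clock: 5.97
eef_pos: [461.1, -145.5, 44.9]
eef_rot: [3.139, 0.001, 1.57]
wrist_force: [0.4, 0.0, 0.6]
gripper_width: 39.0
grip_force: 0.0
clock: 6.38
eef_pos: [458.5, -144.5, 123.3]
eef_rot: [-3.138, -0.001, 1.571]
wrist_force: [0.1, -0.8, -0.3]
gripper_width: 29.6
grip_force: 25.0
```

```bash
python3 -m creep '{"claw":[15,15,15,15,15,15,15],"delta_pos":[[0.012,0.034,0],[0.012,0.034,0],[0.012,0.034,0],[0.012,0.034,0],[0.011,0.033,0],[0,0,0],[0,0,0]],"spin":[0,0,0,0,0,0,0]}' 25
python3 - <<'E'
from h import *
f=wlook("w3",["tray_blue","alu_center","tray_red"])
E
```

```text
clock: 6.97
eef_pos: [630.1, -85.4, 123.1]
eef_rot: [-3.141, -0.0, 1.572]
wrist_force: [-0.7, 0.3, -1.1]
gripper_width: 28.7
grip_force: 25.0
t 7.02 tcp [628.5 -85.9 122.8] rot [-3.139 -0.     1.571] F [-0.6 -0.  -0.6] grip 29.3 25.0
tray_blue []
alu_center [([261, 316], array([ 626.4, -128.4]), 0.89)]
tray_red []
blue 4819 [201. 315.] [625.7 -84.4]
```

View pics/w3.png

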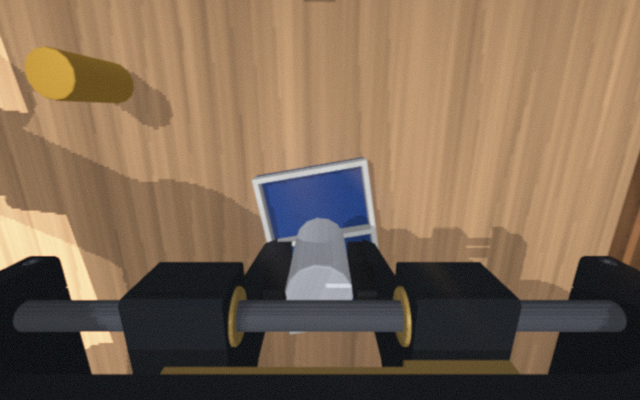

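```bash
python3 - <<'E'
from h import *
f=bot.grab_frame("wrist")
for p in((179,257),(160,365),(228,374),(243,273),(204,317)): print(p,bp(f,p,18).round(1))
print(bot.recognise("wrist","brass_center"))
E
```

```text
(179, 257) [576.8 -63.4]
(160, 365) [662.  -48.3]
(228, 374) [ 672.  -105.2]
(243, 273) [ 587.1 -118.8]
(204, 317) [624.5 -84.2]
[{'at': [77.0, 84.8], 'conf': 0.85}, {'at': [265.9, 318.4], 'conf': 0.32}]
```

```bash
python3 -m creep '{"claw":[15,15,15,15,15,15,15],"delta_pos":[[0,-0.002,0.02],[0,0,0.02],[0,0,0.02],[0,0,0.006],[0,0,0.003],[0,0,0.002],[0,0,0]],"spin":[0,0,0,0,0,0,0]}' 25
```

```text
clock: 7.85
eef_pos: [627.6, -86.5, 53.5]
eef_rot: [3.14, 0.0, 1.57]
wrist_force: [0.1, 0.1, -0.2]
gripper_width: 29.2
grip_force: 25.0
```

```bash
python3 -m creep '{"claw":[15,15,15],"delta_pos":[[0,0,0.001],[0,0,0.001],[0,0,0]],"spin":[0,0,0]}' 25;  python3 -m creep '{"claw":[15,15,15],"delta_pos":[[0,0,0.001],[0,0,0],[0,0,0]],"spin":[0,0,0]}' 25
```

```text
clock: 8.1
eef_pos: [627.7, -86.3, 51.5]
eef_rot: [3.14, 0.0, 1.57]
wrist_force: [0.4, -0.1, -0.7]
gripper_width: 29.7
grip_force: 25.0
clock: 8.35
eef_pos: [627.8, -86.3, 50.5]
eef_rot: [3.14, 0.0, 1.57]
wrist_force: [0.8, 0.2, 1.5]
gripper_width: 29.3
grip_force: 25.0
```

```bash
python3 -m creep '{"claw":[80,80,80,80,80,80,80,80,80],"delta_pos":[[0,0,0],[0,0,0],[0,0,0],[0,0,0],[0,0,0],[0,0,-0.01],[0,0,-0.02],[0,0,-0.03],[0,0,-0.013]],"spin":[0,0,0,0,0,0,0,0,0]}' 25;  python3 -m creep '{"claw":[80,80,80,80,80,80,80],"delta_pos":[[0.014,-0.032,0],[0.014,-0.032,0],[0.014,-0.032,0],[0.014,-0.032,0],[0.014,-0.033,0],[0,0,0],[0,0,0]],"spin":[0,0,0,0,0,0,0]}' 25
python3 - <<'E'
from h import *
f=wlook("w4")
E
```

```text
clock: 9.1
eef_pos: [629.0, -86.5, 126.7]
eef_rot: [3.137, 0.001, 1.57]
wrist_force: [1.0, 0.9, 0.4]
gripper_width: 70.5
grip_force: 0.0
clock: 9.68
eef_pos: [464.4, -15.6, 122.7]
eef_rot: [3.142, 0.0, 1.572]
wrist_force: [0.9, -0.2, -0.7]
gripper_width: 70.4
grip_force: 0.0
t 9.73 tcp [466.5 -16.1 123.4] rot [3.139 0.    1.571] F [ 0.6 -0.6  0.5] grip 70.5 0.0
cup_center []
beaker_center [([151, 143], array([340.3,  32.4]), 0.61)]
brass_center [([177, 328], array([470.3,  12. ]), 0.71)]
alu_center []
iron_center []
tray_red []
tray_blue []
red 7850 [ 42. 586.] [659.3 108.3]
blue 461 [258. 518.] [643.4 -67.9]
```

View pics/w4.png

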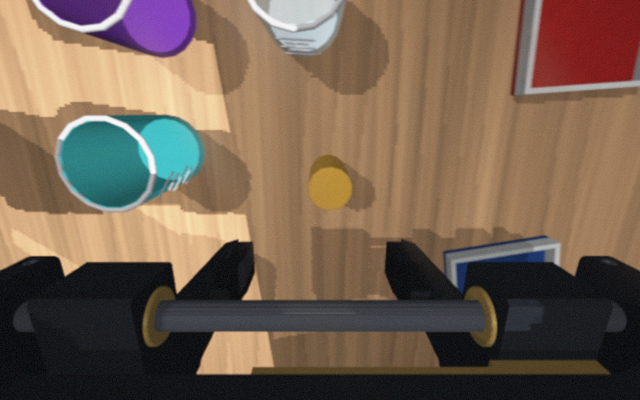

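```bash
python3 -m creep '{"claw":[80,80,80,80,80,80,80],"delta_pos":[[0.028,0.004,0],[0,0,0.02],[0,0,0.02],[0,0,0.02],[0,0,0.02],[0,0,0],[0,0,0]],"spin":[0,0,0,0,0,0,0]}' 25
python3 -m creep '{"claw":[15,15,15,15,15,15,15,15],"delta_pos":[[0,0,0],[0,0,0],[0,0,0],[0,0,0],[0,0,0],[0,0,0],[0,0,0],[0,0,0]],"spin":[0,0,0,0,0,0,0,0]}' 30
```

```text
clock: 10.67
eef_pos: [469.2, 11.7, 41.7]
eef_rot: [-3.138, -0.0, 1.57]
wrist_force: [0.6, -0.0, 0.2]
gripper_width: 70.7
grip_force: 0.0
clock: 11.33
eef_pos: [470.6, 11.8, 43.1]
eef_rot: [3.141, 0.0, 1.57]
wrist_force: [0.5, -0.5, 2.8]
gripper_width: 29.3
grip_force: 30.0
```

```bash
python3 -m creep '{"claw":[15,15,15,15,15,15,15,15,15,15],"delta_pos":[[0,0,-0.025],[0,0,-0.035],[0,0,-0.035],[0.02,0.029,0],[0.02,0.029,0],[0.02,0.029,0],[0.02,0.029,0],[0.02,0.029,0],[0.02,0.029,0],[0,0,0]],"spin":[0,0,0,0,0,0,0,0,0,0]}' 30
python3 - <<'E'
from h import *
f=wlook("w5")
E
```

```text
clock: 12.17
eef_pos: [648.4, 135.3, 136.2]
eef_rot: [3.139, -0.002, 1.572]
wrist_force: [0.6, 0.3, -3.6]
gripper_width: 29.5
grip_force: 30.0
t 12.22 tcp [645.6 133.6 135.8] rot [-3.14  -0.     1.572] F [ 0.3 -0.8 -4.4] grip 29.3 30.0
cup_center []
beaker_center [([121, 166], array([537.1, 203.1]), 0.88), ([221, 70], array([450.2, 126.1]), 0.87)]
brass_center [([258, 321], array([649.7,  88.3]), 0.85)]
alu_center []
iron_center [([23, 23], array([443. , 267.9]), 0.85)]
tray_red [([183, 326], array([654. , 147.9]), 0.7)]
tray_blue []
red 6199 [132. 321.] [649.5 193.8]
red 5242 [203. 328.] [655.3 131.6]
```

View pics/w5.png

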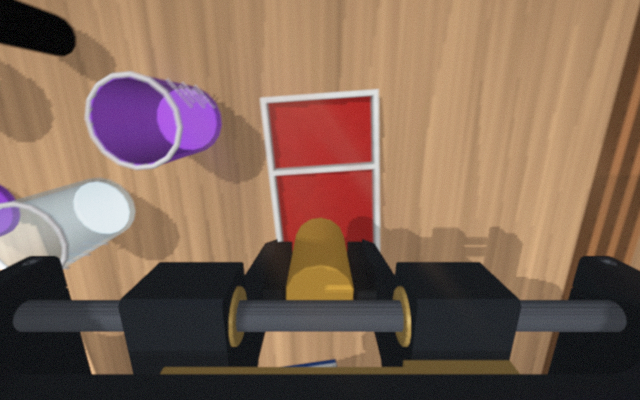

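```bash
python3 -m creep '{"claw":[15,15,15,15,15,15,15,15,15],"delta_pos":[[0.03,0.003,0],[0.029,0.002,0],[0,0,0.025],[0,0,0.025],[0,0,0.02],[0,0,0.01],[0,0,0.003],[0,0,0],[0,0,0]],"spin":[0,0,0,0,0,0,0,0,0]}' 30
python3 -m creep '{"claw":[15,15,15],"delta_pos":[[0,0,0.001],[0,0,0.001],[0,0,0]],"spin":[0,0,0]}' 30
```

```text
clock: 13.32
eef_pos: [650.2, 190.6, 56.1]
eef_rot: [3.14, -0.0, 1.57]
wrist_force: [-0.3, 0.2, -4.5]
gripper_width: 29.2
grip_force: 30.0
clock: 13.57
eef_pos: [650.0, 190.8, 53.9]
eef_rot: [3.14, -0.0, 1.57]
wrist_force: [-0.1, 0.1, -4.5]
gripper_width: 29.1
grip_force: 30.0
```

```bash
python3 -m creep '{"claw":[15,15,15,15,15],"delta_pos":[[0,0.0,0.001],[0,0,0.001],[0,0,0.001],[0,0,0],[0,0,0]],"spin":[0,0,0,0,0]}' 30
python3 -m creep '{"claw":[15,15,15],"delta_pos":[[0,0,0.001],[0,0,0],[0,0,0]],"spin":[0,0,0]}' 30
python3 -m creep '{"claw":[15,15,15],"delta_pos":[[0,0,0.001],[0,0,0],[0,0,0]],"spin":[0,0,0]}' 30
```

```text
clock: 13.98
eef_pos: [649.1, 190.7, 49.5]
eef_rot: [-3.141, 0.0, 1.57]
wrist_force: [-0.1, 0.0, -4.0]
gripper_width: 29.2
grip_force: 30.0
clock: 14.23
eef_pos: [649.3, 190.8, 49.2]
eef_rot: [3.142, -0.0, 1.571]
wrist_force: [-1.7, -0.5, 0.9]
gripper_width: 29.2
grip_force: 30.0
clock: 14.48
eef_pos: [649.3, 190.8, 49.1]
eef_rot: [3.141, -0.0, 1.57]
wrist_force: [-4.6, -0.4, 6.5]
gripper_width: 28.6
grip_force: 30.0
```

```bash
python3 -m creep '{"claw":[80,80,80,80,80,80,80,80,80],"delta_pos":[[0,0,0],[0,0,0],[0,0,0],[0,0,0],[0,0,0],[0,0,-0.01],[0,0,-0.025],[0,0,-0.03],[0,0,-0.03]],"spin":[0,0,0,0,0,0,0,0,0]}' 30
python3 -m creep '{"claw":[100,100,100,100,100,100,100,100,100],"delta_pos":[[-0.011,-0.033,0],[-0.011,-0.033,0],[-0.011,-0.033,0],[-0.011,-0.033,0],[-0.011,-0.033,0],[-0.011,-0.034,0],[0,0,0],[0,0,0],[0,0,0]],"spin":[0,0,0,0,0,0,0,0,0]}' 15
python3 - <<'E'
from h import *
f=wlook("w6")
E
```

```text
clock: 15.23
eef_pos: [648.6, 190.6, 143.4]
eef_rot: [-3.14, 0.0, 1.57]
wrist_force: [0.6, -0.1, -0.3]
gripper_width: 70.8
grip_force: 0.0
clock: 15.98
eef_pos: [451.4, 125.1, 144.0]
eef_rot: [3.139, -0.001, 1.57]
wrist_force: [0.2, 0.6, 0.3]
gripper_width: 88.5
grip_force: 0.0
t 16.03 tcp [452.  125.3 144. ] rot [ 3.138e+00 -1.000e-03  1.570e+00] F [0.6 0.3 0.6] grip 88.0 0.0
cup_center []
beaker_center [([206, 320], array([451. , 126.2]), 0.95), ([55, 192], array([361. , 237.8]), 0.81), ([107, 436], array([536.8, 202.5]), 0.71), ([205, 188], array([344.7, 127.2]), 0.67)]
brass_center [([125, 580], array([655.7, 189.1]), 0.95)]
alu_center []
iron_center [([10, 307], array([442. , 268.2]), 0.9)]
tray_red [([168, 538], array([652.2, 150.4]), 0.83)]
tray_blue []
red 6414 [199. 544.] [659.4 122.1]
red 3011 [112. 547.] [644.9 199.6]
```

View pics/w6.png

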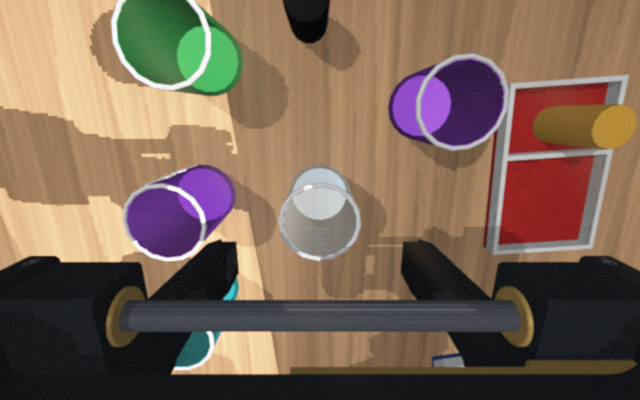

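```bash
python3 -m creep '{"claw":[100,100,100,100,100,100,100],"delta_pos":[[0.001,-0.001,0.026],[0,0,0.025],[0,0,0.025],[0,0,0.015],[0,0,0.005],[0,0,0],[0,0,0]],"spin":[0,0,0,0,0,0,0]}' 15
python3 -m creep '{"claw":[45,45,45,45,45,45,45,45],"delta_pos":[[0,0,0],[0,0,0],[0,0,0],[0,0,0],[0,0,0],[0,0,0],[0,0,0],[0,0,0]],"spin":[0,0,0,0,0,0,0,0]}' 15
```

```text
clock: 16.97
eef_pos: [449.7, 125.9, 47.0]
eef_rot: [3.141, -0.0, 1.57]
wrist_force: [0.6, 0.4, 0.4]
gripper_width: 88.3
grip_force: 0.0
clock: 17.63
eef_pos: [449.9, 126.0, 47.4]
eef_rot: [3.14, -0.0, 1.571]
wrist_force: [0.1, -0.5, 6.0]
gripper_width: 56.5
grip_force: 15.0
```

```bash
python3 -m creep '{"claw":[45,45,45,45,45,45,45,45,45],"delta_pos":[[0,0,-0.01],[0,0,-0.02],[0,0,-0.03],[0,0,-0.03],[0,0,-0.01],[-0.03,0.02,0],[-0.03,0.02,0],[-0.03,0.02,0],[-0.03,0.02,0]],"spin":[0,0,0,0,0,0,0,0,0]}' 15
python3 -m creep '{"claw":[45,45,45,45,45,45,45,45],"delta_pos":[[-0.03,0.02,0],[-0.03,0.02,0],[-0.03,0.02,0],[-0.03,0.02,0],[-0.03,0.02,0],[-0.013,0.011,0],[0,0,0],[0,0,0]],"spin":[0,0,0,0,0,0,0,0]}' 15
python3 - <<'E'
from h import *
f=wlook("w7")
E
```

```text
clock: 18.38
eef_pos: [529.0, 4.7, 146.0]
eef_rot: [-3.141, -0.0, 1.571]
wrist_force: [0.3, 0.3, -1.7]
gripper_width: 56.3
grip_force: 15.0
clock: 19.05
eef_pos: [639.4, -157.8, 145.1]
eef_rot: [-3.139, -0.001, 1.569]
wrist_force: [0.1, 0.3, -0.8]
gripper_width: 56.1
grip_force: 15.0
t 19.1 tcp [ 638.9 -156.8  145.2] rot [-3.139e+00 -1.000e-03  1.570e+00] F [ 0.6  1.3 -1. ] grip 56.3 15.0
cup_center [([264, 321], array([ 639.5, -212.3]), 0.61)]
beaker_center [([265, 319], array([ 637.8, -211. ]), 0.75)]
brass_center []
alu_center [([116, 301], array([624. , -86.3]), 0.82)]
iron_center []
tray_red []
tray_blue [([165, 315], array([ 634.1, -130.1]), 0.77)]
blue 4349 [178. 321.] [ 639.5 -141.2]
blue 3552 [110. 308.] [628.6 -82.3]
```

View pics/w7.png

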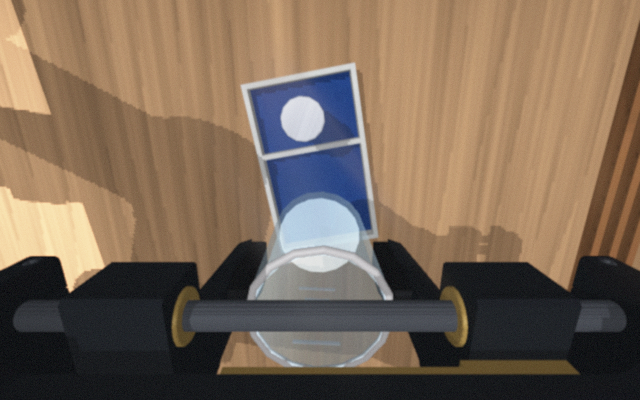

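```bash
python3 -m creep '{"claw":[45,45,45,45,45,45,45,45],"delta_pos":[[-0.001,0,0.025],[0,0,0.025],[0,0,0.02],[0,0,0.01],[0,0,0.004],[0,0,0.002],[0,0,0],[0,0,0]],"spin":[0,0,0,0,0,0,0,0]}' 15
python3 -m creep '{"claw":[45,45,45,45],"delta_pos":[[0,0,0.001],[0,0,0.001],[0,0,0],[0,0,0]],"spin":[0,0,0,0]}' 15
```

```text
clock: 20.12
eef_pos: [641.3, -158.5, 62.2]
eef_rot: [3.139, 0.001, 1.571]
wrist_force: [-0.0, 0.2, -1.3]
gripper_width: 56.4
grip_force: 15.0
clock: 20.45
eef_pos: [640.3, -158.3, 59.1]
eef_rot: [3.141, 0.0, 1.57]
wrist_force: [0.6, -0.5, -1.4]
gripper_width: 56.6
grip_force: 15.0
```

```bash
python3 -m creep '{"claw":[45,45,45,45,45],"delta_pos":[[0,0,0.001],[0,0,0.001],[0,0,0.001],[0,0,0],[0,0,0]],"spin":[0,0,0,0,0]}' 15
python3 -m creep '{"claw":[45,45,45,45],"delta_pos":[[0,0,0.001],[0,0,0],[0,0,0],[0,0,0]],"spin":[0,0,0,0]}' 15
python3 -m creep '{"claw":[45,45,45,45],"delta_pos":[[0,0,0.001],[0,0,0],[0,0,0],[0,0,0]],"spin":[0,0,0,0]}' 15
```

```text
clock: 20.87
eef_pos: [639.9, -158.2, 55.4]
eef_rot: [-3.141, -0.0, 1.57]
wrist_force: [0.1, 0.2, -1.0]
gripper_width: 56.4
grip_force: 15.0
clock: 21.2
eef_pos: [640.1, -158.2, 54.7]
eef_rot: [-3.142, -0.0, 1.57]
wrist_force: [0.3, -0.4, -0.6]
gripper_width: 56.4
grip_force: 15.0
clock: 21.53
eef_pos: [640.1, -158.2, 53.7]
eef_rot: [-3.142, -0.0, 1.57]
wrist_force: [-0.9, 0.5, -1.5]
gripper_width: 56.1
grip_force: 15.0
```

```bash
python3 -m creep '{"claw":[45,45,45,45],"delta_pos":[[0,0,0.001],[0,0,0],[0,0,0],[0,0,0]],"spin":[0,0,0,0]}' 15
python3 -m creep '{"claw":[45,45,45,45],"delta_pos":[[0,0,0.0005],[0,0,0],[0,0,0],[0,0,0]],"spin":[0,0,0,0]}' 15
```

```text
clock: 21.87
eef_pos: [640.2, -158.3, 53.5]
eef_rot: [3.141, 0.0, 1.57]
wrist_force: [-2.4, -0.6, 5.5]
gripper_width: 56.3
grip_force: 15.0
clock: 22.2
eef_pos: [640.2, -158.3, 53.4]
eef_rot: [3.141, 0.0, 1.57]
wrist_force: [-4.7, 0.6, 8.3]
gripper_width: 56.6
grip_force: 15.0
```

```bash
python3 -m creep '{"claw":[100,100,100,100,100,100,100,100,100],"delta_pos":[[0,0,0],[0,0,0],[0,0,0],[0,0,0],[0,0,0],[0,0,-0.01],[0,0,-0.025],[0,0,-0.03],[0,0,-0.03]],"spin":[0,0,0,0,0,0,0,0,0]}' 15
python3 -m creep '{"claw":[100,100,100,100,100,100,100,100],"delta_pos":[[-0.023,-0.034,0],[-0.023,-0.034,0],[-0.023,-0.034,0],[-0.023,-0.034,0],[-0.023,-0.034,0],[0,0,0],[0,0,0],[0,0,0]],"spin":[0,0,0,0,0,0,0,0]}' 20
python3 - <<'E'
from h import *
f=wlook("w8")
E
```

```text
clock: 22.95
eef_pos: [639.4, -158.0, 147.9]
eef_rot: [-3.14, -0.001, 1.57]
wrist_force: [-0.2, 0.5, -0.6]
gripper_width: 88.1
grip_force: 0.0
clock: 23.62
eef_pos: [470.7, -273.5, 148.1]
eef_rot: [3.14, 0.0, 1.569]
wrist_force: [0.4, -0.4, -0.3]
gripper_width: 88.0
grip_force: 0.0
t 23.67 tcp [ 471.2 -273.1  147.9] rot [3.14  0.    1.571] F [ 0.2 -0.7 -0.6] grip 87.9 0.0
cup_center [([205, 320], array([ 470.3, -274.5]), 0.66)]
beaker_center [([48, 562], array([ 643.1, -156.1]), 0.74)]
brass_center []
alu_center []
iron_center []
tray_red []
tray_blue [([22, 520], array([ 633.9, -129.2]), 0.83)]
blue 3505 [ 53. 506.] [ 623.2 -153.5]
```

View pics/w8.png

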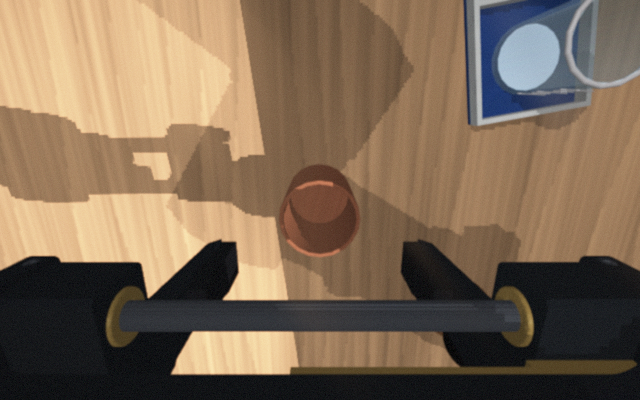

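```bash
python3 -m creep '{"claw":[100,100,100,100,100,100,100,100],"delta_pos":[[-0.001,-0.001,0.025],[0,0,0.03],[0,0,0.03],[0,0,0.015],[0,0,0.005],[0,0,0],[0,0,0],[0,0,0]],"spin":[0,0,0,0,0,0,0,0]}' 20
python3 -m creep '{"claw":[50,50,50,50,50,50,50],"delta_pos":[[0,0,0],[0,0,0],[0,0,0],[0,0,0],[0,0,0],[0,0,0],[0,0,0]],"spin":[0,0,0,0,0,0,0]}' 20
```

```text
clock: 24.68
eef_pos: [470.4, -274.9, 43.8]
eef_rot: [3.139, 0.002, 1.571]
wrist_force: [-0.4, 0.1, 0.9]
gripper_width: 88.1
grip_force: 0.0
clock: 25.27
eef_pos: [469.5, -274.4, 42.7]
eef_rot: [3.141, 0.0, 1.57]
wrist_force: [-0.2, -0.1, 4.2]
gripper_width: 58.4
grip_force: 20.0
```

```bash
python3 -m creep '{"claw":[50,50,50,50,50,50,50,50,50,50],"delta_pos":[[0,0,-0.015],[0,0,-0.03],[0,0,-0.035],[0,0,-0.03],[0.03,0.014,0],[0.03,0.014,0],[0.03,0.014,0],[0.03,0.014,0],[0.03,0.014,0],[0.03,0.014,0]],"spin":[0,0,0,0,0,0,0,0,0,0]}' 20
python3 -m creep '{"claw":[50,50,50,50,50,50,50,50,50],"delta_pos":[[0.03,0.014,0],[0.03,0.014,0],[0.03,0.014,0],[0.03,0.014,0],[0.03,0.014,0],[0.03,0.014,0],[0.034,0.018,0],[0,0,0],[0,0,0]],"spin":[0,0,0,0,0,0,0,0,0]}' 20
python3 - <<'E'
from h import *
f=wlook("w9")
E
```

```text
clock: 26.1
eef_pos: [552.8, -92.6, 151.4]
eef_rot: [-3.14, -0.0, 1.57]
wrist_force: [0.1, -0.3, -2.0]
gripper_width: 58.2
grip_force: 20.0
clock: 26.85
eef_pos: [655.0, 121.6, 150.9]
eef_rot: [-3.14, 0.0, 1.574]
wrist_force: [-0.9, -1.1, -1.7]
gripper_width: 58.3
grip_force: 20.0
t 26.9 tcp [654.4 120.2 150.9] rot [-3.139e+00  1.000e-03  1.572e+00] F [ 0.3 -0.1 -2. ] grip 57.8 20.0
cup_center [([265, 320], array([654.3,  62.2]), 0.68)]
beaker_center [([102, 166], array([538. , 202.4]), 0.62)]
brass_center [([118, 315], array([649.9, 190.6]), 0.85)]
alu_center []
iron_center [([10, 30], array([443.3, 266.3]), 0.69)]
tray_red [([161, 318], array([652.9, 151.5]), 0.79)]
tray_blue []
red 4294 [111. 317.] [651.4 196.3]
red 4121 [177. 321.] [655.2 137.7]
```

View pics/w9.png

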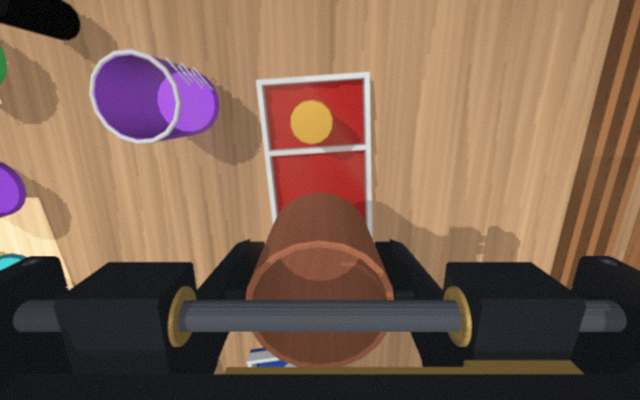

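```bash
python3 -m creep '{"claw":[50,50,50,50,50,50,50,50,50],"delta_pos":[[0.001,0.001,0.025],[0,0,0.03],[0,0,0.025],[0,0,0.01],[0,0,0.004],[0,0,0.002],[0,0,0.001],[0,0,0],[0,0,0]],"spin":[0,0,0,0,0,0,0,0,0]}' 20
python3 -m creep '{"claw":[50,50,50,50],"delta_pos":[[0,0,0.001],[0,0,0.001],[0,0,0],[0,0,0]],"spin":[0,0,0,0]}' 20
```

```text
clock: 28.0
eef_pos: [657.6, 120.9, 57.1]
eef_rot: [3.139, -0.001, 1.57]
wrist_force: [0.1, -0.4, -1.4]
gripper_width: 58.3
grip_force: 20.0
clock: 28.33
eef_pos: [656.2, 120.8, 53.4]
eef_rot: [3.141, -0.0, 1.571]
wrist_force: [0.3, -0.0, -1.1]
gripper_width: 58.1
grip_force: 20.0
```

```bash
python3 -m creep '{"claw":[50,50,50,50],"delta_pos":[[0,0,0.001],[0,0,0.001],[0,0,0],[0,0,0]],"spin":[0,0,0,0]}' 20
python3 -m creep '{"claw":[50,50,50,50],"delta_pos":[[0,0,0.001],[0,0,0],[0,0,0],[0,0,0]],"spin":[0,0,0,0]}' 20
python3 -m creep '{"claw":[50,50,50,50],"delta_pos":[[0,0,0.001],[0,0,0],[0,0,0],[0,0,0]],"spin":[0,0,0,0]}' 20
```

```text
clock: 28.67
eef_pos: [656.0, 120.7, 51.0]
eef_rot: [-3.141, 0.0, 1.57]
wrist_force: [0.7, 0.1, -1.4]
gripper_width: 58.1
grip_force: 20.0
clock: 29.0
eef_pos: [656.2, 120.8, 50.2]
eef_rot: [-3.142, -0.0, 1.57]
wrist_force: [-0.1, 0.3, -1.6]
gripper_width: 58.2
grip_force: 20.0
clock: 29.33
eef_pos: [656.2, 120.8, 49.2]
eef_rot: [-3.142, -0.0, 1.57]
wrist_force: [-0.6, 0.6, -0.8]
gripper_width: 58.2
grip_force: 20.0
```

```bash
python3 -m creep '{"claw":[50,50,50,50],"delta_pos":[[0,0,0.001],[0,0,0],[0,0,0],[0,0,0]],"spin":[0,0,0,0]}' 20
python3 -m creep '{"claw":[100,100,100,100,100,100,100,100,100,100],"delta_pos":[[0,0,0],[0,0,0],[0,0,0],[0,0,0],[0,0,0],[0,0,-0.01],[0,0,-0.025],[0,0,-0.03],[0,0,-0.035],[0,0,-0.035]],"spin":[0,0,0,0,0,0,0,0,0,0]}' 20
python3 -m creep '{"claw":[100,100,100,100,100,100,100,100,100,100],"delta_pos":[[-0.03,0,-0.015],[-0.03,0,-0.015],[-0.03,0,-0.015],[-0.03,0,-0.015],[-0.03,0,-0.015],[-0.03,0,0],[-0.03,0,0],[-0.03,0,0],[0,0,0],[0,0,0]],"spin":[0,0,0,0,0,0,0,0,0,0]}' 20
python3 - <<'E'
from h import *
f=wlook("w10")
g=bot.grab_frame("scene"); cv2.imwrite("pics/s2.png",cv2.resize(g["image"][80:320,180:500,::-1],(800,600)))
E
```

```text
clock: 29.67
eef_pos: [656.4, 120.8, 48.8]
eef_rot: [3.141, -0.0, 1.57]
wrist_force: [-1.4, 0.7, 3.4]
gripper_width: 58.1
grip_force: 20.0
clock: 30.5
eef_pos: [655.6, 120.7, 184.6]
eef_rot: [-3.14, 0.0, 1.57]
wrist_force: [1.0, -0.5, 0.2]
gripper_width: 88.1
grip_force: 0.0
clock: 31.33
eef_pos: [656.0, -120.9, 258.9]
eef_rot: [3.141, -0.0, 1.567]
wrist_force: [-0.0, 0.6, 0.4]
gripper_width: 88.0
grip_force: 0.0
t 31.38 tcp [ 656.  -119.6  258.7] rot [ 3.141e+00 -1.000e-03  1.569e+00] F [-0.3  1.1 -0.1] grip 88.3 0.0
cup_center []
beaker_center [([212, 304], array([ 637. , -163.7]), 0.82), ([33, 16], array([342.9,  32.3]), 0.66)]
brass_center []
alu_center [([146, 297], array([629.5, -85.1]), 0.61)]
iron_center []
tray_red []
tray_blue [([178, 303], array([ 633.8, -129.6]), 0.87)]
blue 1352 [187. 310.] [ 643.1 -140.6]
blue 617 [148. 272.] [596.2 -90. ]
blue 429 [148. 317.] [653.  -90.3]
```

View pics/w10.png

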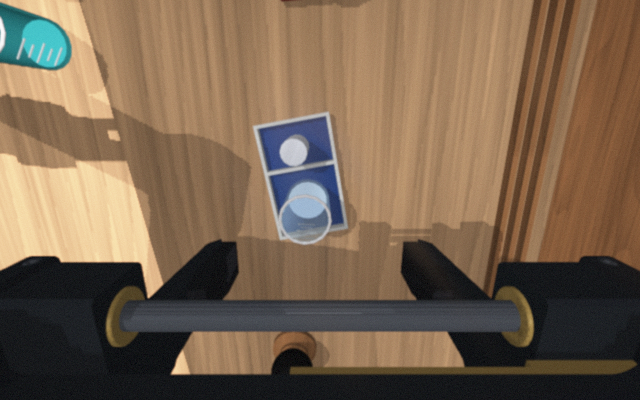

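View pics/s2.png

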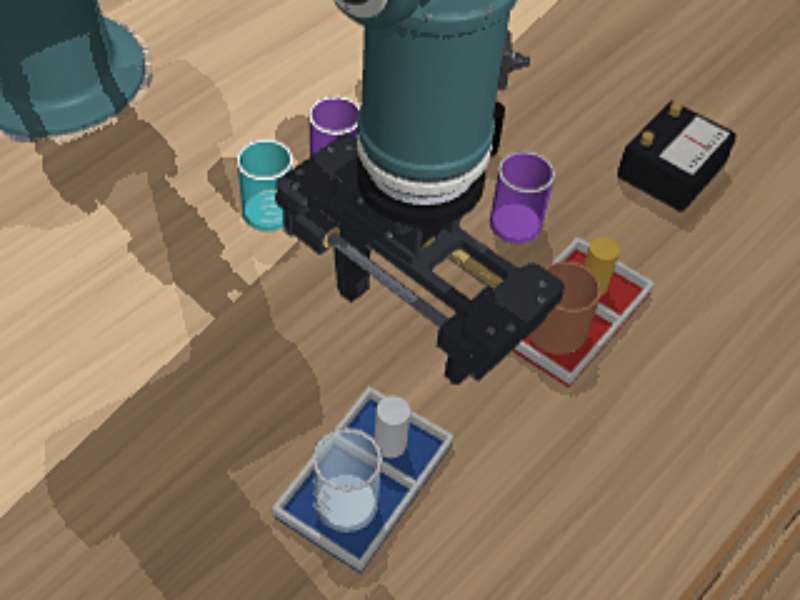

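All four pieces stand upright in the right compartments: beaker at about (480,347) and aluminium cylinder at (427,393) in the blue tray, cup at (310,565) and brass cylinder at (265,602) in the red one. The galvanometer and the look-alikes in view have not moved, and the gripper is clear of everything.

```bash
python3 -c "
from rig import bot
print(bot.sign_off())"
```

```text
the job is handed in; nothing more can be done
None
```

Both kits are made up and the job is handed in at about 31 s of the 102 s allowed: copper cup and brass cylinder stand in the red tray, and glass beaker (lowered into contact before release) and aluminium cylinder in the blue, with the iron cylinder, galvanometer and ball stand never touched.

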